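# Complete an interlocking parquet sample panel

### The job

Finish the parquet sample panel: two blocks are still missing, the whole bone-shaped block that stands on its end (it has to be laid down before it can go in) and the short block cut across its waist. Fit each into its gap, finished wood face up, and seat it fully down so that it lies flush with the blocks round it. Leave the spare lengthwise-split block, the glue bottle and the small resin block with the steel pin where they are.

Things in the scene. Friction and masses are not known exactly. Their poses are not given: they have to be found in the camera images.
- panel: Parquet sample panel fixed on the bench: 212 x 228 mm, 34 mm high, dark rim 17 mm wide round rows of interlocking blocks, all level with the rim's top. Two blocks are missing in the middle of its -x side; their gaps, which join each other, are 26 mm deep with a cork floor. Origin: centre of the underside; x along the rows, z up; turned by up to 0.4 rad. Joints leave 1.6 mm of play to each side.
- bone_gap (a point): Where the centre of bone_block belongs, 21 mm above the panel's underside; axes as the panel's. In the panel at (-44, 0) mm.
- short_gap (a point): Where the centre of short_block belongs, 21 mm above the panel's underside; axes as the panel's. In the panel at (-66, 48) mm, between the rim (-x) and a fixed block (+x).
- bone_block: Bone-shaped block, 86.4 x 58.4 x 26 mm, bevelled, up to 0.12 kg: ends 58.4 wide (flat sides for 15 mm from each end), waist 34.4 wide (flat for 32), 45 degree flares between. Origin: its centre; x lengthwise, y across, z to the walnut-brown finished face (core and back are pale plywood). Fits in yaw either way round. Starts standing on an end, x up, finished face towards the robot within 1 rad.
- short_block: Block cut across its waist, 42.4 x 58.4 x 26 mm, bevelled, lying with its pale oak finished face up. Origin: centre of its bounding box; x from the narrow flat end (34.4 wide) to the wide flat end (58.4); these ends are parallel, 42.4 apart; z to the finished face. Weighs under 0.1 kg. Fits one way only, axes along short_gap's: narrow end at the rim.
- glue_bottle: Bottle of wood glue, 56 mm across, 127 mm tall, stands loose. Origin: centre of the underside. Not to be moved.
- spare_block: Spare block split lengthwise, 86.4 x 28.4 x 26 mm, brown finished face up, one long edge straight; no gap is left for it. Lies loose. Origin: its centre. Not to be moved.
- resin_block: Small grey-blue resin block with a steel pin on top, 58 x 46 mm, 28 mm high in all, lies loose. Origin: centre of the underside. Not to be moved.
Mind the look-alikes: they are no part of the job. Leave any turquoise or yellow look-alike of the bone_block alone.

How it is judged:
By the outcome, as a careful person would: the job done as asked, in the order asked, and still so for the second after the job is handed in, with the robot touching nothing.
It also fails if it takes over 72 s, if anything falls off the work surface, if the arm or the gripper's body presses on something with over 40 N, if the wrist force passes 120 N, or if a joint passes its speed limit or range.

### The arm

A 6-joint arm with a two-finger parallel gripper is mounted at the origin on a cart in front of the work surface, level with it; the furniture and walls round the work are solid. World frame = base frame: x ahead of the robot, y to its left, z up, the work surface at z = 0. Lengths are in m, angles in rad, forces in N, time in s.
With the tool pointing down it reaches from about 0.275 to 0.725 m from the base axis. Payload 15.9 kg.
Tool frame: the origin (TCP) lies midway between the tips of the shut fingers; the grasp point (between the pads) lies 19 mm behind it; z points along the fingers, y is the line along which they close (so a half turn about z gives the same grasp; the last joint's range is limited). The gripper opens to 85 mm and grips with 20 to 120 N. Pads are 22 mm wide; open, the fingers measure 114 mm over their backs; the gripper's body (76 mm by 85 mm) begins 54 mm behind the grasp point. The pads swing forward as they close: fully open they stand 13 mm farther back than shut.
Start: joints at [1.209, 0.213, -0.034, 1.323, 0, 1.571], TCP at [0.177, 0.468, 0.231] pointing down, gripper open.
Joint ranges: [-2.98, 2.98], [-0.74, 1.72], [-1.14, 1.35], [-2.1, 2.04], [-1.57, 1.44], [-3.14, 3.14]. Speed limits (rad/s): [1.89, 1.89, 2.39, 2.57, 3.14, 3.14].

### API

Orientations are given as a 3x3 rotation matrix whose columns are the frame's x, y, z axes.
In Python, from rig import readout, vision, ctrl gives the robot as it stands. The module is installed in compiled form; this text tells all that it offers.
- The arm moves only by the tool send_rows, never from a script. Its argument "rows" is one flat list of numbers, 7 for each row, row after row: the shift along the tool's x, y, z in units of 40 mm (1.0 is 40 mm), then the turn, a rotation vector about the tool's x, y, z in units of 8 degrees (1.0 is 8 degrees), then the closure, from -1 (fully open) to 1 (shut). A call has 1 to 20 rows; each row shifts and turns the commanded pose from where the row before left it, along the tool's axes as they then stand; what a row does not reach is not made up. A row lasts 1/10 s, in which the tool goes at most 50 mm and 8.59 degrees, less where a joint would pass 70% of its speed; a pose out of reach is approached as far as the arm can. A call is refused whole if a number of a shift passes 1 or a number of a turn 1, either way. A call with a gripper value outside its range is refused whole. The fingers move at their own pace and stop on an object; "squeeze" is the grip in N (left out, the last holds). Time passes only in rows, so rows that do not move let the fingers close. It gives the time, the measured TCP pose, the force, the opening and the grip force at its end, in the units of the state.
- readout.sense(): the state, without advancing time (a new reading comes with each control period).
- vision.camera(name): name is "side" or "top"; returns a dict with "image" (384x512x3 uint8, red, green, blue), "intrinsics" (3x3 intrinsics, pixels), "rvec" (rotation vector, rad) and "tvec" (3), from world to camera coordinates, as OpenCV has them. Camera axes: x right, y down, z forward; pixel columns grow to the right and rows downward; lengths in m; the calibration is good to about 2 mm. A picture is of the moment at which its call begins. There is no depth.
- ctrl.job_done(): hands the job in; it is judged then, once.
The state is a dict: "clock": time; "joint_pos": joint angles; "joint_vel": joint speeds; "joint_torque": joint torques, N m; "ee_pos": TCP position; "ee_rot": TCP orientation; "ft_force": force on the tool from outside, world axes, zero at the start; "moment": the same for the moment, N m; "width": opening from 0.0 (shut) to 1.0 (fully open); "gripper_force": force on a finger pad.
Only numpy, scipy, OpenCV 4.12 (cv2) and the standard library are available. Lean on these libraries where they do the work, as an engineer would, in place of code of your own. Each camera call takes 0.05 s, during which the arm holds its last target. There are 200 camera calls.

## Working session

There is one attempt and no reset: what is moved stays moved. The work goes in short steps, Python scripts to look and compute and a tool call to move; the robot and the scene stay as the last step left them, time stands still between calls to the robot, and variables do not carry over. Pictures are saved under pics/ and viewed, at most 10 in all, crops included, and the job is handed in when it is done.

Besides the shell and the picture viewer there is one more tool, called in YAML: its name, and indented under it one key for each argument. send_rows: Moves the arm, as the interface text tells. Its arguments: {"type":"object","properties":{"rows":{"type":"array"},"squeeze":{"type":"number"}},"required":["rows"]}

```bash
mkdir -p pics; python3 - <<'E'
from rig import readout, vision
import cv2,numpy as np
for n in("top","side"):
    c=vision.camera(n); cv2.imwrite(f"pics/{n}0.png",cv2.resize(c["image"][:,:,::-1],(800,600),interpolation=cv2.INTER_CUBIC))
    np.savez(f"{n}0.npz",**c)
    R=cv2.Rodrigues(np.array(c["rvec"],float))[0]; print(n,(-R.T@np.array(c["tvec"]).ravel()).round(3),R[2].round(2),np.array(c["intrinsics"])[0])
s=readout.sense();print(s)
E
```

```text
top [0.277 0.143 1.04 ] [ 0.2  -0.03 -0.98] [445.18341041   0.         255.41928894]
side [ 0.001 -0.604  0.657] [ 0.47  0.69 -0.55] [385.07647868   0.         248.96053446]
{'clock': 0.1, 'joint_pos': array([ 1.20900339e+00,  2.13322572e-01, -3.49876725e-02,  1.32347988e+00,
        9.87158238e-06,  1.57078060e+00]), 'joint_vel': array([ 0.00027723, -0.00171414,  0.00221003,  0.00061499,  0.0026111 ,
       -0.00181128]), 'joint_torque': array([-2.07215468e-03, -6.87243962e+01,  4.87809563e+01,  1.21349283e-02,
       -7.22558184e-05, -4.39712522e-06]), 'ee_pos': array([0.17686776, 0.46735508, 0.23086128]), 'ee_rot': array([[-9.35269278e-01,  3.53936783e-01, -3.60990364e-04],
       [ 3.53936967e-01,  9.35268820e-01, -9.25972766e-04],
       [ 9.88720975e-06, -9.93801716e-04, -9.99999506e-01]]), 'ft_force': array([-0.17906774, -0.27211838, -0.87943628]), 'moment': array([-0.02846708, -0.01551659,  0.00360479]), 'gripper_force': 0.0, 'width': 1.0002376370209125}
```

View pics/top0.png

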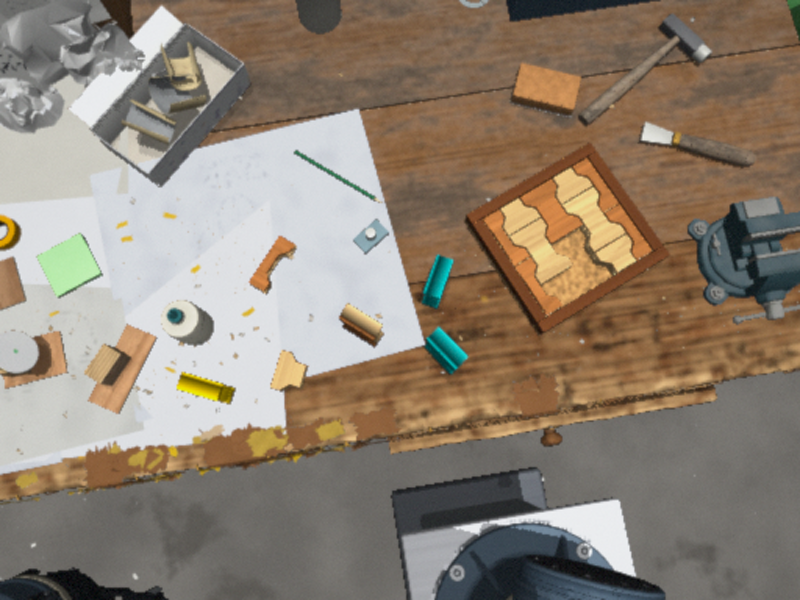

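View pics/side0.png

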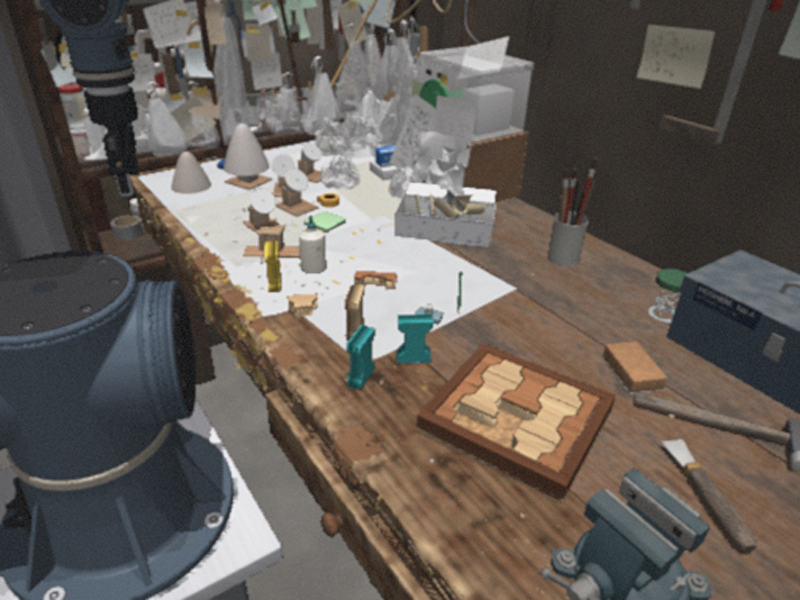

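```bash
cat > h.py <<'E'
import numpy as np,cv2
class Cam:
    def __init__(s,c):
        s.im=np.asarray(c["image"]);s.K=np.array(c["intrinsics"],float);s.r=np.array(c["rvec"],float).reshape(3,1);s.t=np.array(c["tvec"],float).reshape(3,1)
        s.R=cv2.Rodrigues(s.r)[0];s.o=(-s.R.T@s.t).ravel()
    def ray(s,p):
        p=np.atleast_2d(np.asarray(p,float));return (np.c_[p,np.ones(len(p))]@np.linalg.inv(s.K).T)@s.R
    def on(s,p,z):
        d=s.ray(p);return s.o+d*((z-s.o[2])/d[:,2])[:,None]
    def proj(s,X): return cv2.projectPoints(np.atleast_2d(np.asarray(X,float)),s.r,s.t,s.K,None)[0][:,0]
def two(a,pa,b,pb):
    "midpoint of the two rays' closest approach and its gap"
    da,db=a.ray(pa)[0],b.ray(pb)[0];u=np.linalg.lstsq(np.c_[da,-db],b.o-a.o,rcond=None)[0]
    A,B=a.o+u[0]*da,b.o+u[1]*db;return (A+B)/2,np.linalg.norm(A-B)
def load(n): return Cam(dict(np.load(n+".npz")))
def live(n):
    from rig import vision
    c=vision.camera(n);return Cam(c)
def crop(im,x,y,w,h,f): return cv2.resize(im[y:y+h,x:x+w,::-1],None,fx=f,fy=f,interpolation=cv2.INTER_CUBIC)
E
python3 - <<'E'
from h import *
t=load("top0");s=load("side0")
a=crop(t.im,295,85,135,130,3);b=crop(t.im,170,165,133,100,3);c=crop(s.im,260,210,140,110,3);d=crop(s.im,160,155,133,100,3)
W=np.zeros((600,800,3),np.uint8)+90
for m,x,y in((a,0,0),(b,400,0),):W[y:y+m.shape[0],x:x+m.shape[1]]=m
cv2.imwrite("pics/top1.png",W[:400])
W[:]=90
for m,x,y in((c[:, :400],0,0),(d,400,0)):W[y:y+m.shape[0],x:x+m.shape[1]]=m
cv2.imwrite("pics/side1.png",W[:340])
E
```

```text
(no output)
```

View pics/top1.png

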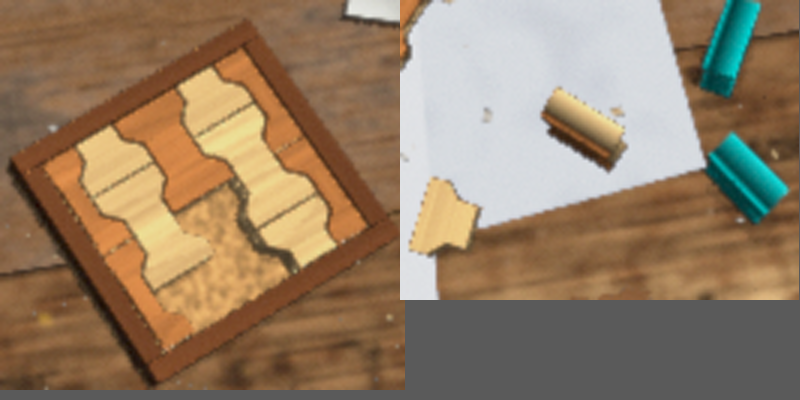

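View pics/side1.png

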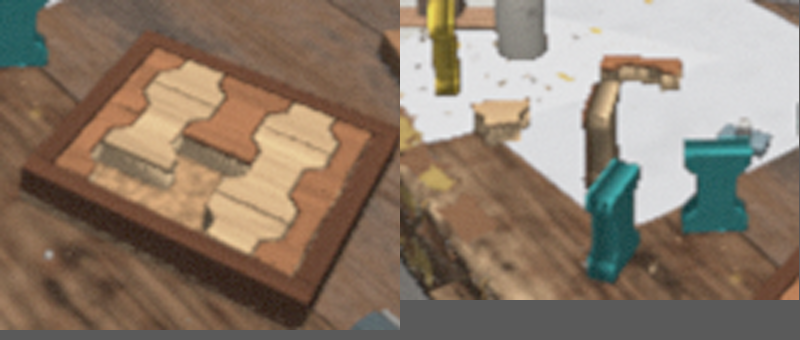

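```bash
cat >> h.py <<'E'
def edge(c,p,q,half=4,n=40,m=.12,sgn=0,g=None):
    "subpixel line through the strongest step along normals of p-q; returns point,dir,rms"
    if g is None: g=cv2.GaussianBlur(c.im,(0,0),.7).astype(np.float32)
    p,q=np.array(p,float),np.array(q,float);d=(q-p)/np.linalg.norm(q-p);nn=np.array([-d[1],d[0]])
    k=np.arange(-half,half+.01,.25);P=p+np.linspace(m,1-m,n)[:,None]*(q-p)
    X=P[:,None]+k[None,:,None]*nn;v=cv2.remap(g,X[...,0].astype(np.float32),X[...,1].astype(np.float32),1)
    G=np.gradient(v,axis=1);e=np.linalg.norm(G,axis=2)
    if sgn: e=np.maximum(0,sgn*G.sum(2))
    pts=P+k[e.argmax(1)][:,None]*nn
    for _ in range(4):
        vx,vy,x,y=cv2.fitLine(pts.astype(np.float32),cv2.DIST_HUBER,0,.01,.01).ravel()
        r=abs((pts-[x,y])@[-vy,vx]);keep=r<max(.5,1.5*np.median(r));pts=pts[keep]
    return np.array([x,y]),np.array([vx,vy]),r.mean(),len(pts)
def inter(a,b):
    u=np.linalg.solve(np.c_[a[1],-b[1]],b[0]-a[0]);return a[0]+u[0]*a[1]
def quad(c,C,**k):
    E=[edge(c,C[i],C[(i+1)%4],**k) for i in range(4)];print("rms",[(round(float(e[2]),2),e[3]) for e in E])
    return np.array([inter(E[i-1],E[i]) for i in range(4)])
E
python3 - <<'E'
from h import *
t=load("top0");s=load("side0")
# order: -x+y, +x+y, +x-y, -x-y
T=quad(t,[(349.3,202.3),(310,139.3),(376.7,100),(418.3,161)],half=3)
S=quad(s,[(278.3,263.3),(310,226.7),(384,251.7),(358.3,301.7)],half=3)
print(T.round(1),S.round(1))
for a,b in zip(T,S): print([x.round(4) for x in two(t,a,s,b)])
for c,Q in((t,T),(s,S)):
    W=c.on(Q,.034)[:,:2];print(W.round(4).tolist(),"sides",[np.linalg.norm(W[i]-W[(i+1)%4]).round(4) for i in range(4)],"c",W.mean(0).round(4),"yaw",[np.arctan2(*(v[::-1])).round(4) for v in (W[1]-W[0],W[2]-W[3])],[ (np.arctan2(v[1],v[0])-np.pi/2).round(4) for v in (W[0]-W[3],W[1]-W[2])])
# outer
T=quad(t,[(346.7,212.5),(299,139),(378,92.7),(428,160)],half=3)
W=t.on(T,.034)[:,:2];print(T.round(1).tolist(),W.round(4).tolist(),[np.linalg.norm(W[i]-W[(i+1)%4]).round(4) for i in range(4)],W.mean(0))
hsv=cv2.cvtColor(t.im,cv2.COLOR_RGB2HSV)
for u in((362,323),(290,370),(430,180),(437,280),(446,350),(370,235),(272,262),(400,380),(420,140),(450,400),(720,330)): print(u,t.on(np.array(u)*.64,.0)[0].round(3))
E
```

```text
rms [(0.21, 35), (0.14, 39), (0.14, 40), (0.18, 34)]
rms [(0.14, 40), (0.16, 35), (0.18, 24), (0.19, 35)]
[[350.3 201.4]
 [309.3 139.3]
 [375.4 100.8]
 [417.  160.2]] [[277.4 264.3]
 [312.  225.5]
 [383.2 254. ]
 [356.2 300.7]]
[array([ 0.4241, -0.1032,  0.0318]), np.float64(0.0001)]
[array([ 0.5867, -0.0378,  0.0326]), np.float64(0.0011)]
[array([ 0.6569, -0.2134,  0.0327]), np.float64(0.0009)]
[array([ 0.496 , -0.278 ,  0.0323]), np.float64(0.001)]
[[0.4239, -0.1027], [0.5858, -0.0372], [0.656, -0.2126], [0.4952, -0.277]] sides [np.float64(0.1747), np.float64(0.1889), np.float64(0.1732), np.float64(0.1883)] c [ 0.5402 -0.1574] yaw [np.float64(0.3842), np.float64(0.3809)] [np.float64(0.3884), np.float64(0.3808)]
[[0.4226, -0.105], [0.586, -0.0392], [0.6561, -0.2143], [0.4952, -0.2791]] sides [np.float64(0.1761), np.float64(0.1886), np.float64(0.1735), np.float64(0.1886)] c [ 0.54   -0.1594] yaw [np.float64(0.3832), np.float64(0.3828)] [np.float64(0.395), np.float64(0.3809)]
rms [(0.47, 9), (0.17, 33), (0.16, 36), (0.19, 22)]
[[343.8999938964844, 216.0], [300.5, 135.5], [377.3999938964844, 90.4000015258789], [428.8999938964844, 163.39999389648438]] [[0.3929, -0.0815], [0.5985, -0.0185], [0.6814, -0.223], [0.4833, -0.3028]] [np.float64(0.2149), np.float64(0.2207), np.float64(0.2137), np.float64(0.239)] [ 0.53902293 -0.15643392]
(362, 323) [0.461 0.169 0.   ]
(290, 370) [0.408 0.286 0.   ]
(430, 180) [0.671 0.029 0.   ]
(437, 280) [0.509 0.045 0.   ]
(446, 350) [0.4  0.05 0.  ]
(370, 235) [0.596 0.136 0.   ]
(272, 262) [0.578 0.292 0.   ]
(400, 380) [0.367 0.126 0.   ]
(420, 140) [0.741 0.033 0.   ]
(450, 400) [0.326 0.057 0.   ]
(720, 330) [ 0.364 -0.365  0.   ]
```

```bash
python3 - <<'E'
from h import *
t=load("top0");s=load("side0")
W=np.zeros((600,800,3),np.uint8)+90
for m,x,y in((crop(t.im,212,190,40,32,10),0,0),(crop(s.im,215,178,40,45,8),400,0),(crop(t.im,170,218,32,34,8),0,325),(crop(s.im,180,184,32,20,10),400,370)):
    m=m[:600-y];W[y:y+m.shape[0],x:x+m.shape[1]]=m
cv2.imwrite("pics/z1.png",W)
E
```

```text
(no output)
```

View pics/z1.png

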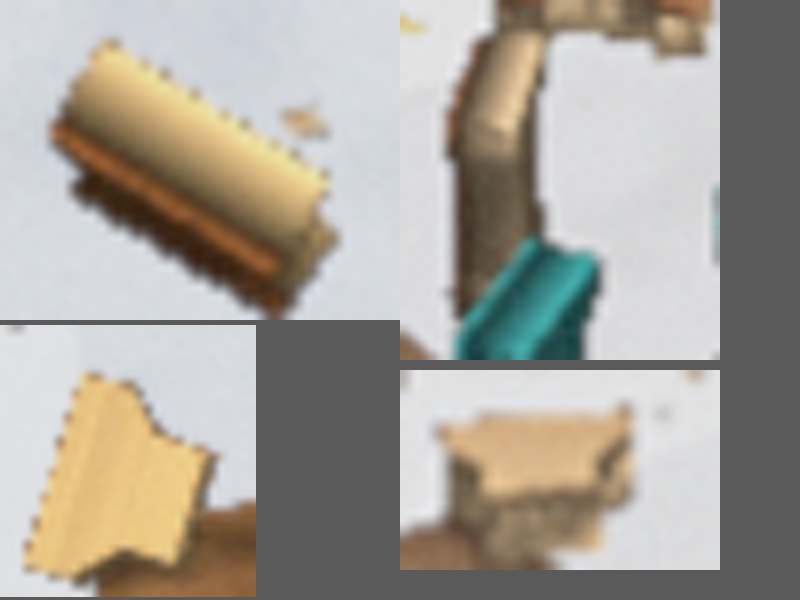

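```bash
python3 - <<'E'
from h import *
t=load("top0");s=load("side0")
f=lambda p,sc,o:(np.array(p,float)+.5)/sc-.5+o
o=np.array
tb=[(110,42),(325,185),(290,256),(66,112)]
T=quad(t,[f(p,10,(212,190)) for p in tb],half=1.5)
print("hand",[f(p,10,(212,190)).round(1).tolist() for p in tb],T.round(1).tolist())
S=[f((x-400,y),8,(215,178)) for x,y in((545,32),(518,130),(472,115),(492,38))]
for Q in(T,[f(p,10,(212,190)) for p in tb]):
    print([[x.round(4).tolist() for x in two(t,a,s,b)] for a,b in zip(Q,S)])
    W=t.on(Q,.0864)[:,:2];print(W.round(4).tolist(),"c",W.mean(0).round(4),"sides",[np.linalg.norm(W[i]-W[(i+1)%4]).round(4) for i in range(4)],"long dir",[np.degrees(np.arctan2(*(v[::-1]))).round(1) for v in(W[1]-W[0],W[2]-W[3])])
# short: wide end corners, narrow end corners
tb=[(90,375),(28,570),(180,566),(214,455)]
Q=[f((x,y-325),8,(170,218)) for x,y in tb]
S=[f((x-400,y-370),10,(180,184)) for x,y in((630,410),(440,432),(485,490),(600,492))]
Ew=edge(t,Q[0],Q[1],half=1.5,m=.1);En=edge(t,Q[3],Q[2],half=1.5,m=.15);print(Ew[2:],En[2:])
for i in range(4): print([x.round(4).tolist() for x in two(t,Q[i],s,S[i])])
for z in(.026,):
    W=t.on(Q,z)[:,:2];print(W.round(4).tolist(),[np.linalg.norm(W[i]-W[(i+1)%4]).round(4) for i in range(4)])
    L=[];
    for E in(Ew,En):
        A=t.on([E[0]-5*E[1],E[0]+5*E[1]],z)[:,:2];d=(A[1]-A[0]);L.append(A);print("end yaw",np.degrees(np.arctan2(d[1],d[0])))
    d=L[0][1]-L[0][0];d/=np.linalg.norm(d);n=o([-d[1],d[0]]);print("separation",(L[0][0]-L[1].mean(0))@n, "mid",(W[:2].mean(0)+W[2:].mean(0))/2)
for n,p in(("turq1",(437,258)),("turq2",(446,330))): print(n,t.on(o(p)*.64,.086)[0].round(3))
for u in((330,440),(400,420),(450,410),(620,380),(700,365)): print("edge",t.on(o(u)*.64,.0)[0].round(3))
E
```

```text
rms [(0.18, 40), (0.15, 38), (0.07, 32), (0.15, 35)]
hand [[222.6, 193.8], [244.0, 208.0], [240.6, 215.2], [218.2, 200.8]] [[221.5, 193.0], [244.6999969482422, 207.39999389648438], [242.60000610351562, 214.39999389648438], [217.89999389648438, 199.89999389648438]]
[[[0.4798, 0.1839, 0.0873], 0.0013], [[0.441, 0.1388, 0.085], 0.002], [[0.4261, 0.1452, 0.0925], 0.0037], [[0.4656, 0.1946, 0.0842], 0.0006]]
[[0.4794, 0.1842], [0.4399, 0.1392], [0.4253, 0.146], [0.4654, 0.1943]] c [0.4525 0.1659] sides [np.float64(0.0599), np.float64(0.016), np.float64(0.0628), np.float64(0.0172)] long dir [np.float64(-131.3), np.float64(-129.7)]
[[[0.4779, 0.1817, 0.089], 0.0023], [[0.4407, 0.14, 0.0842], 0.0038], [[0.4269, 0.1493, 0.0896], 0.0064], [[0.4642, 0.1939, 0.0848], 0.001]]
[[0.4774, 0.1823], [0.4386, 0.1408], [0.4244, 0.1506], [0.4635, 0.194]] c [0.451  0.1669] sides [np.float64(0.0568), np.float64(0.0173), np.float64(0.0584), np.float64(0.0181)] long dir [np.float64(-133.0), np.float64(-132.0)]
(np.float64(0.15496656941282066), 39) (np.float64(0.20949680981676624), 25)
[[0.4365, 0.2891, 0.0254], 0.0015]
[[0.3847, 0.314, 0.0218], 0.0018]
[[0.3785, 0.2704, 0.0275], 0.0022]
[[0.4089, 0.2571, 0.0233], 0.0026]
[[0.4357, 0.2893], [0.3834, 0.3136], [0.3776, 0.271], [0.4073, 0.2573]] [np.float64(0.0577), np.float64(0.043), np.float64(0.0327), np.float64(0.0428)]
end yaw -24.405979708780336
end yaw -40.90032827376969
separation 0.043702868953197554 mid [0.40101855 0.28280926]
turq1 [0.521 0.048 0.086]
turq2 [0.418 0.053 0.086]
edge [0.297 0.241 0.   ]
edge [0.309 0.135 0.   ]
edge [0.311 0.06  0.   ]
edge [ 0.315 -0.198  0.   ]
edge [ 0.317 -0.322  0.   ]
```

send_rows:
  rows: [-0.7,-0.355,0.117,0,0,0,-1,-0.7,-0.355,0.117,0,0,0,-1,-0.7,-0.355,0.117,0,0,0,-1,-0.7,-0.355,0.117,0,0,0,-1,-0.7,-0.355,0.117,0,0,0,-1,-0.7,-0.355,0.117,0,0,0,-1,-0.7,-0.355,0.117,0,0,0,-1,-0.7,-0.355,0.117,0,0,0,-1,-0.7,-0.355,0.117,0,0,0,-1,-0.7,-0.355,0.117,0,0,0,-1,-0.7,-0.355,0.117,0,0,0,-1,-0.7,-0.355,0.117,0,0,0,-1,-0.7,-0.355,0.117,0,0,0,-1,0,0,0,0,0,0.87,-1,0,0,0,0,0,0.87,-1,0,0,0,0,0,0.86,-1,0,0,0,0,0,0,-1]
  squeeze: 30

```text
clock: 1.8
ee_pos: [0.4519, 0.166, 0.1702]
ee_rot: [[-0.747, 0.665, -0.001], [0.665, 0.747, -0.0], [0.0, -0.001, -1.0]]
ft_force: [0.4, 0.1, -0.1]
width: 1.001
gripper_force: 0.0
```

```bash
cat > d.py <<'E'
# usage: d.py x y z yawdeg(of tool y, tool down) -> shift in tool axes (units of 40 mm), then turn about tool z (units of 8 deg)
import sys,numpy as np
from rig import readout
from scipy.spatial.transform import Rotation as R
s=readout.sense();p,M=s["ee_pos"],s["ee_rot"]
print("t",round(s["clock"],2),"pos",p.round(4),"w",round(s["width"],3),"gf",round(s["gripper_force"],1),"F",s["ft_force"].round(1),"j",s["joint_pos"].round(2),"yaw_y",np.degrees(np.arctan2(M[1,1],M[0,1])).round(2),"toolz",M[:,2].round(3))
if len(sys.argv)>3:
    g=[float(a) for a in sys.argv[1:]];print("shift",(M.T@(np.array(g[:3])-p)/.04).round(3))
    if len(g)>3:
        a=np.radians(g[3]);y=np.array([np.cos(a),np.sin(a),0]);z=np.array([0,0,-1.]);T=np.c_[np.cross(y,z),y,z]
        print("turn",(np.degrees(R.from_matrix(M.T@T).as_rotvec())/8).round(3))
E
python3 d.py .451 .166 .062 48.5
```

```text
t 1.8 pos [0.4519 0.166  0.1702] w 1.001 gf 0.0 F [ 0.4  0.1 -0.1] j [ 0.35  0.2  -0.21  1.16  0.    1.08] yaw_y 48.34 toolz [-0.001 -0.    -1.   ]
shift [ 0.016 -0.013  2.704]
turn [-0.004 -0.002 -0.02 ]
```

send_rows:
  rows: [0,0,0.6,0,0,0,-1,0,0,0.6,0,0,0,-1,0,0,0.6,0,0,0,-1,0,0,0.5,0,0,0,-1,0,0,0.4,0,0,0,-1,0,0,0,0,0,0,0,0,0,0,0,0,0,1,0,0,0,0,0,0,1,0,0,0,0,0,0,1,0,0,0,0,0,0,1,0,0,0,0,0,0,1]

```text
clock: 2.9
ee_pos: [0.4525, 0.1663, 0.0631]
ee_rot: [[-0.749, 0.663, 0.001], [0.663, 0.749, 0.0], [-0.001, 0.001, -1.0]]
ft_force: [-0.4, 0.6, 6.4]
width: 0.677
gripper_force: 33.1
```

```bash
python3 d.py .36 .182 .120 180
```

```text
t 2.9 pos [0.4525 0.1663 0.0631] w 0.677 gf 33.1 F [-0.4  0.6  6.4] j [ 0.35  0.28 -0.4   0.9  -0.    1.08] yaw_y 48.48 toolz [ 0.001  0.    -1.   ]
shift [ 1.992 -1.238 -1.426]
turn [-1.000e-03  1.000e-02 -1.644e+01]
```

send_rows:
  rows: [0,0,-0.75,0,0,0,1,0,0,-0.75,0,0,0,1,0.5,-0.31,0,0,0,0,1,0.5,-0.31,0,0,0,0,1,0.5,-0.31,0,0,0,0,1,0.49,-0.31,0,0,0,0,1,0,0,0,0,0,-0.97,1,0,0,0,0,0,-0.97,1,0,0,0,0,0,-0.97,1,0,0,0,0,0,-0.97,1,0,0,0,0,0,-0.97,1,0,0,0,0,0,-0.97,1,0,0,0,0,0,-0.97,1,0,0,0,0,0,-0.97,1,0,0,0,0,0,-0.97,1,0,0,0,0,0,-0.97,1,0,0,0,0,0,-0.97,1,0,0,0,0,0,-0.97,1,0,0,0,0,0,-0.97,1]

```text
clock: 4.8
ee_pos: [0.3595, 0.1817, 0.1225]
ee_rot: [[-0.505, -0.863, -0.0], [-0.863, 0.505, -0.0], [0.0, -0.0, -1.0]]
ft_force: [0.8, -0.2, -1.5]
width: 0.678
gripper_force: 33.2
```

```bash
python3 d.py .36 .182 .120 180
```

```text
t 4.8 pos [0.3595 0.1817 0.1225] w 0.678 gf 33.2 F [ 0.8 -0.2 -1.5] j [ 0.47  0.07 -0.48  1.02 -0.   -0.57] yaw_y 149.68 toolz [-0. -0. -1.]
shift [-0.012 -0.007  0.063]
turn [ 0.   -0.   -3.79]
```

send_rows:
  rows: [0,0,0,0,0,-0.95,1,0,0,0,0,0,-0.95,1,0,0,0,0,0,-0.95,1,0,0,0,0,0,-0.94,1,0,0,0,0,1,0,1,0,0,0,0,1,0,1,0,0,0,0,1,0,1,0,0,0,0,1,0,1,0,0,0,0,1,0,1,0,0,0,0,1,0,1,0,0,0,0,1,0,1,0,0,0,0,0,0,1]

```text
clock: 6.0
ee_pos: [0.3581, 0.1816, 0.1177]
ee_rot: [[0.005, -1.0, -0.007], [-0.548, 0.004, -0.836], [0.836, 0.008, -0.548]]
ft_force: [0.5, 0.2, -2.0]
width: 0.675
gripper_force: 33.3
```

```bash
python3 d.py .36 .182 .048; python3 - <<'E'
from h import *
t,s=live("top"),live("side")
W=np.hstack([crop(t.im,160,140,160,120,2.5),crop(s.im,150,130,160,120,2.5)]);cv2.imwrite("pics/tilt.png",W)
E
```

```text
t 6.0 pos [0.3581 0.1816 0.1177] w 0.675 gf 33.3 F [ 0.5  0.2 -2. ] j [ 0.89  0.78  0.06  1.72 -0.55 -0.42] yaw_y 179.79 toolz [-0.007 -0.836 -0.548]
shift [-1.462 -0.061  0.946]
```

View pics/tilt.png

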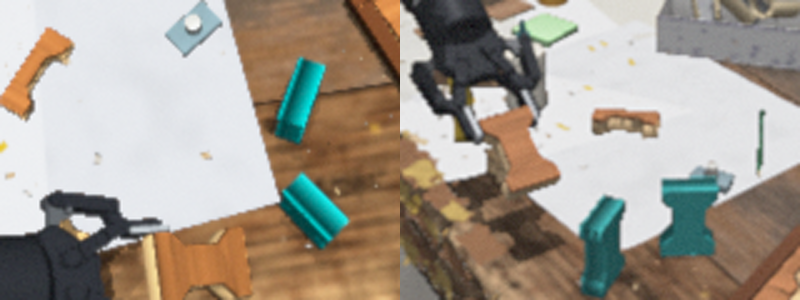

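send_rows:
  rows: [-0.4,0,0.26,0,0,0,1,-0.4,0,0.26,0,0,0,1,-0.3,0,0.2,0,0,0,1,-0.2,0,0.13,0,0,0,1,-0.16,0,0.1,0,0,0,1,0,0,0,0,0,0,1,0,0,0,0,0,0,1]

```text
clock: 6.8
ee_pos: [0.3597, 0.183, 0.0532]
ee_rot: [[-0.003, -1.0, -0.005], [-0.56, 0.006, -0.829], [0.829, -0.0, -0.56]]
ft_force: [-0.5, 0.7, -0.6]
width: 0.675
gripper_force: 33.3
```

```bash
python3 d.py
```

```text
t 6.8 pos [0.3597 0.183  0.0532] w 0.675 gf 33.3 F [-0.5  0.7 -0.6] j [ 0.89  0.85  0.02  1.6  -0.55 -0.42] yaw_y 179.67 toolz [-0.005 -0.829 -0.56 ]
```

send_rows:
  rows: [-0.1,0,0.07,0,0,0,1,0,0,0,0,0,0,0,0,0,0,0,0,0,-1,0,0,0,0,0,0,-1,0,0,0,0,0,0,-1,0,0,0,0,0,0,-1,0,0,-0.5,0,0,0,-1,0,0,-0.5,0,0,0,-1,0,0,-0.6,0,0,0,-1,0.5,0,-0.6,0,0,0,-1,0.5,0,-0.6,0,0,0,-1,0,0,0,0,0,0,-1]

```text
clock: 8.0
ee_pos: [0.3606, 0.2549, 0.1463]
ee_rot: [[-0.005, -1.0, -0.003], [-0.562, 0.005, -0.827], [0.827, -0.003, -0.562]]
ft_force: [0.5, -0.7, -0.9]
width: 0.999
gripper_force: 0.0
```

```bash
python3 d.py; python3 - <<'E'
from h import *
t,s=live("top"),live("side")
for n,c in(("top2",t),("side2",s)): np.savez(n,image=c.im,intrinsics=c.K,rvec=c.r,tvec=c.t)
W=np.hstack([crop(t.im,190,190,100,85,4),crop(s.im,170,150,100,85,4)]);cv2.imwrite("pics/laid.png",W)
E
```

```text
t 8.0 pos [0.3606 0.2549 0.1463] w 0.999 gf 0.0 F [ 0.5 -0.7 -0.9] j [ 0.96  0.86  0.31  1.9  -0.49 -0.37] yaw_y 179.72 toolz [-0.003 -0.827 -0.562]
```

View pics/laid.png

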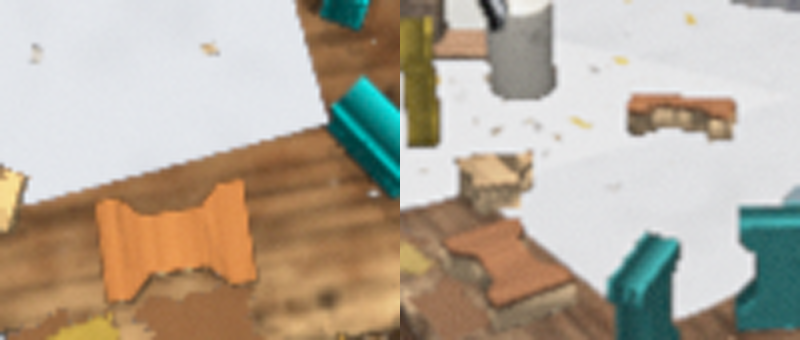

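```bash
python3 - <<'E'
from h import *
t=load("top2");s=load("side2")
f=lambda p,sc,o:(np.array(p,float)+.5)/sc-.5+o
T=[f(p,4,(190,190)) for p in((98,200),(107,302),(255,283),(242,182))]
S=[f((x-400,y),4,(170,150)) for x,y in((517,221),(447,246),(498,306),(576,280))]
for a,b in zip(T,S): print([x.round(4).tolist() for x in two(t,a,s,b)])
for c,Q in((t,T),(s,S)):
    L=[]
    for a,b in((0,1),(3,2)):
        E=edge(c,Q[a],Q[b],half=2);A=c.on([E[0]-E[1]*9,E[0]+E[1]*9],.025)[:,:2];d=A[1]-A[0];L.append(A);print("end",E[2:],np.degrees(np.arctan2(d[1],d[0])))
    n=L[0][1]-L[0][0];n=np.array([-n[1],n[0]])/np.linalg.norm(n)
    W=c.on(Q,.025)[:,:2];print("len",(L[0].mean(0)-L[1].mean(0))@n,"corners",W.round(4).tolist(),"c",W.mean(0),[np.linalg.norm(W[i]-W[(i+1)%4]).round(4) for i in range(4)])
    v=(W[0]+W[1]-W[2]-W[3]);print("yaw x",np.degrees(np.arctan2(v[1],v[0])), "centre along n from ends",((L[0].mean(0)+L[1].mean(0))/2-W.mean(0))@n,n)
E
python3 d.py .36 .2 .12 -180
```

```text
[[0.3883, 0.2194, 0.0209], 0.0001]
[[0.3325, 0.2219, 0.0188], 0.0041]
[[0.3296, 0.1375, 0.023], 0.0043]
[[0.3873, 0.1357, 0.0218], 0.0043]
end (np.float64(0.14203095800285173), 33) 178.71654461289026
end (np.float64(0.1537435360931871), 37) -179.5948988936494
len -0.08420851402304168 corners [[0.3879, 0.2191], [0.3303, 0.2222], [0.3275, 0.1383], [0.3849, 0.1366]] c [0.35763487 0.17904749] [np.float64(0.0576), np.float64(0.0839), np.float64(0.0575), np.float64(0.0826)]
yaw x 88.01995910732857 centre along n from ends -0.00040317120487770006 [-0.02239865 -0.99974912]
end (np.float64(0.169311952884555), 30) -2.8278896262855278
end (np.float64(0.24004270210867218), 24) -16.402472543601075
len 0.08827085056236778 corners [[0.3859, 0.2141], [0.3312, 0.2133], [0.3306, 0.1344], [0.3874, 0.1314]] c [0.35877259 0.17328338] [np.float64(0.0547), np.float64(0.0789), np.float64(0.0569), np.float64(0.0827)]
yaw x 90.32450816427799 centre along n from ends 0.0030466058467756157 [0.04933595 0.99878224]
t 8.1 pos [0.3601 0.2536 0.1437] w 0.997 gf 0.0 F [-1.   0.1 -0.8] j [ 0.96  0.86  0.3   1.9  -0.49 -0.37] yaw_y 179.68 toolz [-0.004 -0.828 -0.56 ]
shift [ 0.26  -0.004  1.441]
turn [ 0.015 -6.993 -0.038]
```

send_rows:
  rows: [0,0,0,0,-1,0,-1,0,0,0,0,-1,0,-1,0,0,0,0,-1,0,-1,0,0,0,0,-1,0,-1,0,0,0,0,-1,0,-1,0,0,0,0,-1,0,-1,0,0,0,0,-1,0,-1,0.45,0,0.25,0,0,0,-1,0.6,0,0.25,0,0,0,-1,0.6,0,0.25,0,0,0,-1,0.2,0,0.25,0,0,0,-1,0,0,0,0,0,0,-1]

```text
clock: 9.3
ee_pos: [0.3585, 0.1781, 0.1022]
ee_rot: [[-0.008, -1.0, -0.002], [-1.0, 0.008, -0.001], [0.001, 0.002, -1.0]]
ft_force: [0.9, 1.5, 0.5]
width: 1.002
gripper_force: 0.0
```

```bash
python3 d.py .358 .1785 .012 179.3
```

```text
t 9.3 pos [0.3585 0.1781 0.1022] w 1.002 gf 0.0 F [0.9 1.5 0.5] j [ 0.46  0.08 -0.52  0.96 -0.   -1.1 ] yaw_y 179.57 toolz [-0.002 -0.001 -1.   ]
shift [-0.012  0.009  2.254]
turn [ 0.017 -0.009  0.034]
```

send_rows:
  rows: [0,0,0.7,0,0,0,-1,0,0,0.6,0,0,0,-1,0,0,0.5,0,0,0,-1,0,0,0.3,0,0,0,-1,0,0,0.15,0,0,0,-1,0,0,0,0,0,0,-0.3,0,0,0,0,0,0,0.2,0,0,0,0,0,0,1,0,0,0,0,0,0,1,0,0,0,0,0,0,1,0,0,0,0,0,0,1]
  squeeze: 40

```text
clock: 10.4
ee_pos: [0.3601, 0.1796, 0.0144]
ee_rot: [[-0.006, -1.0, 0.001], [-1.0, 0.006, 0.001], [-0.001, -0.001, -1.0]]
ft_force: [-2.8, -0.5, 8.7]
width: 0.391
gripper_force: 39.2
```

```bash
python3 d.py .358 .1785 .012 179.3
```

```text
t 10.4 pos [0.3601 0.1796 0.0144] w 0.391 gf 39.2 F [-2.8 -0.5  8.7] j [ 0.46  0.19 -0.66  0.72  0.   -1.1 ] yaw_y 179.67 toolz [ 0.001  0.001 -1.   ]
shift [0.029 0.051 0.061]
turn [-0.008  0.005  0.046]
```

send_rows:
  rows: [0,0,-0.7,0,0,0,1,0,0,-0.8,0,0,0,1,0,0,-0.8,0,0,0,1,0,0,-0.7,0,0,0,1,0.74,-0.29,0,0,0,0,1,0.74,-0.29,0,0,0,0,1,0.74,-0.29,0,0,0,0,1,0.74,-0.29,0,0,0,0,1,0.74,-0.29,0,0,0,0,1,0.74,-0.29,0,0,0,0,1,0.74,-0.29,0,0,0,0,1,0.74,-0.29,0,0,0,0,1,0.74,-0.29,0,0,0,0,1,0.74,-0.29,0,0,0,0,1,0.74,-0.29,0,0,0,0,1,0.74,-0.29,0,0,0,0,1,0,0,0,0,0,0,1]

```text
clock: 12.1
ee_pos: [0.4977, -0.1797, 0.1338]
ee_rot: [[-0.009, -1.0, 0.001], [-1.0, 0.009, -0.001], [0.001, -0.001, -1.0]]
ft_force: [-0.4, 0.6, -0.9]
width: 0.391
gripper_force: 41.3
```

```bash
python3 d.py .4993 -.1748 .075 111.94
```

```text
t 12.1 pos [ 0.4977 -0.1797  0.1338] w 0.391 gf 41.3 F [-0.4  0.6 -0.9] j [-0.35  0.31 -0.16  1.1  -0.   -1.91] yaw_y 179.51 toolz [ 0.001 -0.001 -1.   ]
shift [-0.124 -0.038  1.47 ]
turn [-9.000e-03 -2.000e-03  8.446e+00]
```

send_rows:
  rows: [0,0,0,0,0,0.94,1,0,0,0,0,0,0.94,1,0,0,0,0,0,0.94,1,0,0,0,0,0,0.94,1,0,0,0,0,0,0.94,1,0,0,0,0,0,0.94,1,0,0,0,0,0,0.94,1,0,0,0,0,0,0.94,1,0,0,0,0,0,0.93,1,0,0,0.5,0,0,0,1,0,0,0.5,0,0,0,1,0,0,0.4,0,0,0,1,0,0,0,0,0,0,1,0,0,0,0,0,0,1]

```text
clock: 13.5
ee_pos: [0.4967, -0.1764, 0.0783]
ee_rot: [[-0.927, -0.376, 0.0], [-0.376, 0.927, 0.0], [-0.0, 0.0, -1.0]]
ft_force: [0.3, -0.3, -1.5]
width: 0.389
gripper_force: 41.3
```

```bash
python3 d.py .4993 -.1748 .06 111.94;  python3 - <<'E'
from h import *
from rig import readout
P=[]
for i in range(3):
    t,s=live("top"),live("side");P.append(readout.sense()["ee_pos"])
print(np.array(P).round(4).tolist())
for n,c in(("top3",t),("side3",s)): np.savez(n,image=c.im,intrinsics=c.K,rvec=c.r,tvec=c.t)
W=np.hstack([crop(t.im,290,70,140,150,2.85)[:427,:399],crop(s.im,260,170,140,150,2.85)[:427,:399]]);cv2.imwrite("pics/hov.png",W)
E
```

```text
t 13.5 pos [ 0.4967 -0.1764  0.0783] w 0.389 gf 41.3 F [ 0.3 -0.3 -1.5] j [-0.34  0.35 -0.25  0.97  0.   -0.73] yaw_y 112.08 toolz [ 0.  0. -1.]
shift [-0.075  0.014  0.458]
turn [0.    0.    0.018]
[[0.4973, -0.1768, 0.0788], [0.4973, -0.1768, 0.0787], [0.4971, -0.1768, 0.0783]]
```

View pics/hov.png

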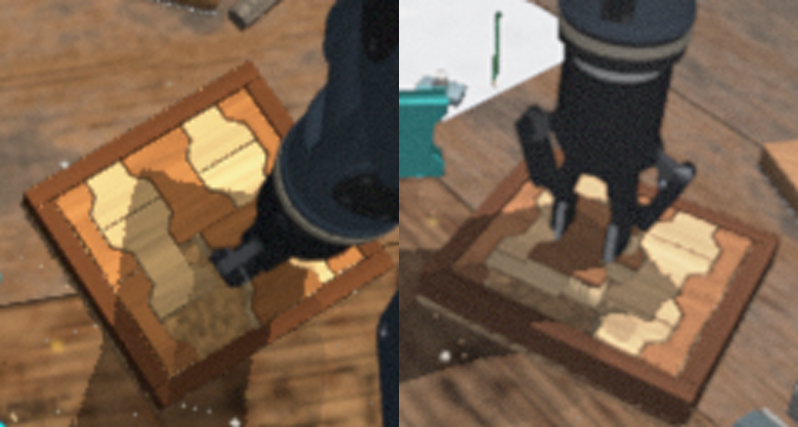

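send_rows:
  rows: [-0.07,0.02,0,0,0,0,1,0,0,0.4,0,0,0,1,0,0,0.3,0,0,0,1,0,0,0.14,0,0,0,1,0,0,0,0,0,0,1,0,0,0,0,0,0,1]

```text
clock: 14.4
ee_pos: [0.4998, -0.1747, 0.044]
ee_rot: [[-0.927, -0.376, 0.001], [-0.376, 0.927, 0.0], [-0.001, -0.0, -1.0]]
ft_force: [4.4, 1.6, -3.0]
width: 0.391
gripper_force: 41.6
```

```bash
python3 d.py .4993 -.1748 .034 111.94
```

```text
t 14.4 pos [ 0.4998 -0.1747  0.044 ] w 0.391 gf 41.6 F [ 4.4  1.6 -3. ] j [-0.34  0.38 -0.3   0.89  0.   -0.72] yaw_y 112.09 toolz [ 0.001  0.    -1.   ]
shift [0.014 0.002 0.249]
turn [-0.     0.009  0.019]
```

send_rows:
  rows: [-0.02,0,0.06,0,0,0,1,0,0,0.06,0,0,0,1,0,0,0.06,0,0,0,1,0,0,0.06,0,0,0,1,0,0,0,0,0,0,1]

```text
clock: 14.9
ee_pos: [0.5, -0.1745, 0.0342]
ee_rot: [[-0.927, -0.376, 0.0], [-0.376, 0.927, 0.0], [-0.0, 0.0, -1.0]]
ft_force: [4.5, 1.7, -0.2]
width: 0.387
gripper_force: 41.9
```

```bash
python3 d.py .4993 -.1748 .034 111.94
```

```text
t 14.9 pos [ 0.5    -0.1745  0.0342] w 0.387 gf 41.9 F [ 4.5  1.7 -0.2] j [-0.34  0.39 -0.31  0.87  0.   -0.72] yaw_y 112.08 toolz [ 0.  0. -1.]
shift [ 0.018 -0.     0.006]
turn [0.    0.002 0.017]
```

send_rows:
  rows: [-0.01,0,0,0,0,0,1,0,0,0,0,0,0,0,0,0,0,0,0,0,-0.2,0,0,0,0,0,0,-0.4,0,0,-0.5,0,0,0,-0.4,0,0,-0.5,0,0,0,1,0,0,-0.2,0,0,0,1,0,0,0,0,0,0,1,0,0,0,0,0,0,1,0,0,0,0,0,0,1,0,0,0,0,0,0,1]

```text
clock: 16.0
ee_pos: [0.4997, -0.1742, 0.0817]
ee_rot: [[-0.927, -0.376, -0.001], [-0.376, 0.927, 0.0], [0.001, 0.001, -1.0]]
ft_force: [0.8, -0.1, 0.4]
width: -0.001
gripper_force: 0.0
```

```bash
python3 d.py .4993 -.1748 .036 111.94
```

```text
t 16.0 pos [ 0.4997 -0.1742  0.0817] w -0.001 gf 0.0 F [ 0.8 -0.1  0.4] j [-0.34  0.35 -0.24  0.98  0.   -0.72] yaw_y 112.07 toolz [-0.001  0.    -1.   ]
shift [ 0.013 -0.01   1.143]
turn [ 0.006 -0.007  0.016]
```

send_rows:
  rows: [0,0,0.5,0,0,0,1,0,0,0.3,0,0,0,1,0,0,0.2,0,0,0,1,0,0,0.1,0,0,0,1,0,0,0.05,0,0,0,1,0,0,0.05,0,0,0,1,0,0,0,0,0,0,1]

```text
clock: 16.7
ee_pos: [0.5003, -0.1745, 0.0346]
ee_rot: [[-0.927, -0.376, 0.0], [-0.376, 0.927, -0.0], [-0.0, -0.0, -1.0]]
ft_force: [0.5, -0.2, -0.6]
width: 0.0
gripper_force: 0.0
```

```bash
python3 d.py .4993 -.1748 .034 111.94
```

```text
t 16.7 pos [ 0.5003 -0.1745  0.0346] w 0.0 gf 0.0 F [ 0.5 -0.2 -0.6] j [-0.34  0.39 -0.31  0.87 -0.   -0.72] yaw_y 112.07 toolz [ 0. -0. -1.]
shift [0.026 0.001 0.016]
turn [-0.001  0.001  0.016]
```

send_rows:
  rows: [0,0,0.03,0,0,0,1,0,0,0.03,0,0,0,1,0,0,0,0,0,0,1]

```text
clock: 17.0
ee_pos: [0.5006, -0.1746, 0.0339]
ee_rot: [[-0.927, -0.376, 0.002], [-0.376, 0.927, -0.001], [-0.001, -0.001, -1.0]]
ft_force: [-10.5, 2.7, 30.8]
width: -0.0
gripper_force: 15.4
```

```bash
python3 d.py
```

```text
t 17.0 pos [ 0.5006 -0.1746  0.0339] w -0.0 gf 15.4 F [-10.5   2.7  30.8] j [-0.34  0.39 -0.31  0.87 -0.   -0.72] yaw_y 112.07 toolz [ 0.002 -0.001 -1.   ]
```

send_rows:
  rows: [0,0,-1,0,0,0,1,0,0,-1,0,0,0,1,0,0,-0.9,0,0,0,1,-0.155,0.885,0,0,0,0,-1,-0.155,0.885,0,0,0,0,-1,-0.155,0.885,0,0,0,0,-1,-0.155,0.885,0,0,0,0,-1,-0.155,0.885,0,0,0,0,-1,-0.155,0.885,0,0,0,0,-1,-0.155,0.885,0,0,0,0,-1,-0.155,0.885,0,0,0,0,-1,-0.155,0.885,0,0,0,0,-1,-0.155,0.885,0,0,0,0,-1,0,0,0,0,0,0,-1]

```text
clock: 18.4
ee_pos: [0.4239, 0.1802, 0.1484]
ee_rot: [[-0.925, -0.379, 0.0], [-0.379, 0.925, 0.001], [-0.001, 0.001, -1.0]]
ft_force: [0.3, -0.0, 0.4]
width: 0.997
gripper_force: 0.0
```

```bash
python3 d.py .401 .2828 .10 65.2; python3 - <<'E'
from h import *
t,s=live("top"),live("side")
for n,c in(("top4",t),("side4",s)): np.savez(n,image=c.im,intrinsics=c.K,rvec=c.r,tvec=c.t)
t0=load("top0");d=lambda a,b,y0,y1,x0,x1: np.abs(a.im[y0:y1,x0:x1].astype(int)-b.im[y0:y1,x0:x1]).mean().round(1)
print("short region diff",d(t,t0,220,252,172,200))
W=np.hstack([crop(t.im,290,80,135,135,2.9),crop(s.im,260,210,135,135,2.9)]);cv2.imwrite("pics/panel4.png",W)
E
```

```text
t 18.4 pos [0.4239 0.1802 0.1484] w 0.997 gf 0.0 F [ 0.3 -0.   0.4] j [ 0.4   0.17 -0.31  1.1   0.    0.01] yaw_y 112.28 toolz [ 0.     0.001 -1.   ]
shift [-0.442  2.591  1.212]
turn [8.000e-03 3.000e-03 5.885e+00]
short region diff 71.1
```

View pics/panel4.png

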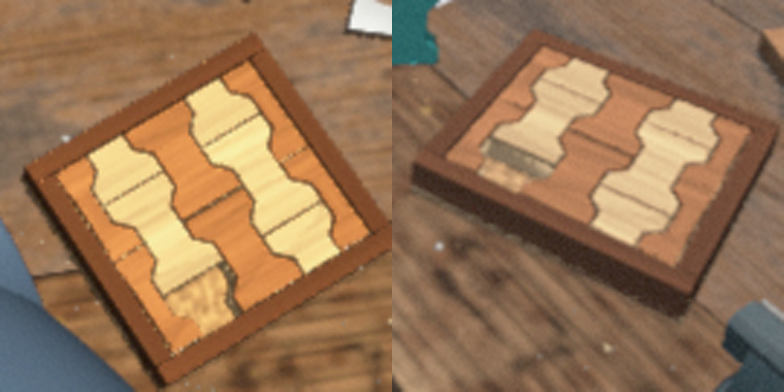

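```bash
python3 - <<'E'
from h import *
f=lambda p,sc,o:(np.array(p,float)+.5)/sc-.5+o
Q=[f((x,y-325),8,(170,218)) for x,y in[(90,375),(28,570),(180,566),(214,455)]]
for n in("top0","top2"):
    t=load(n);h=cv2.cvtColor(t.im,cv2.COLOR_RGB2HSV)[218:252,172:202].astype(int)
    m=((h[...,0]<28)&(h[...,1]>70)&(h[...,2]>190)).astype(np.uint8);M=cv2.moments(m,True)
    c=[172+M["m10"]/M["m00"],218+M["m01"]/M["m00"]];print(n,M["m00"],t.on([c],.026)[0].round(4))
    for a,b in((0,1),(3,2)):
        E=edge(t,Q[a],Q[b],half=2);A=t.on([E[0]-4*E[1],E[0]+4*E[1]],.026)[:,:2];d=A[1]-A[0];print(E[2:],A.mean(0).round(4),np.degrees(np.arctan2(d[1],d[0])).round(1))
E
```

```text
top0 350.0 [0.4035 0.2871 0.026 ]
(np.float64(0.17858122869746193), 35) [0.4113 0.3038] -24.9
(np.float64(0.2364897645308935), 28) [0.3937 0.2638] -37.2
top2 241.0 [0.397  0.2868 0.026 ]
(np.float64(0.16379821784528403), 26) [0.4063 0.3057] -26.8
(np.float64(0.22243745300587922), 28) [0.3927 0.2644] -35.7
```

send_rows:
  rows: [-0.15,0.87,0,0,0,0,-1,-0.15,0.87,0,0,0,0,-1,-0.15,0.87,0,0,0,0,-1,0,0,0.3,0,0,0.98,-1,0,0,0.3,0,0,0.98,-1,0,0,0.3,0,0,0.98,-1,0,0,0.3,0,0,0.98,-1,0,0,0.2,0,0,0.98,-1,0,0,0.2,0,0,0.98,-1,0,0,0,0,0,0,-1,0,0,0,0,0,0,-1]

```text
clock: 19.6
ee_pos: [0.4024, 0.2798, 0.0844]
ee_rot: [[-0.908, 0.419, 0.0], [0.419, 0.908, -0.0], [-0.0, -0.0, -1.0]]
ft_force: [0.2, -0.5, 0.6]
width: 0.999
gripper_force: 0.0
```

```bash
python3 d.py .4018 .2839 .011 65.2
```

```text
t 19.6 pos [0.4024 0.2798 0.0844] w 0.999 gf 0.0 F [ 0.2 -0.5  0.6] j [ 0.61  0.27 -0.34  0.96 -0.    1.04] yaw_y 65.21 toolz [ 0. -0. -1.]
shift [0.058 0.087 1.835]
turn [-0.     0.001  0.001]
```

send_rows:
  rows: [0.05,0.09,0,0,0,0,-1,0,0,0.5,0,0,0,-1,0,0,0.5,0,0,0,-1,0,0,0.4,0,0,0,-1,0,0,0.25,0,0,0,-1,0,0,0.17,0,0,0,-1,0,0,0,0,0,0,-0.4,0,0,0,0,0,0,0,0,0,0,0,0,0,1,0,0,0,0,0,0,1,0,0,0,0,0,0,1,0,0,0,0,0,0,1]
  squeeze: 40

```text
clock: 20.8
ee_pos: [0.4022, 0.2849, 0.0122]
ee_rot: [[-0.907, 0.422, 0.001], [0.422, 0.907, 0.001], [-0.001, 0.001, -1.0]]
ft_force: [-0.8, 0.1, 6.2]
width: 0.479
gripper_force: 40.4
```

```bash
python3 d.py .461 -.1385 .08 21.94
```

```text
t 20.8 pos [0.4022 0.2849 0.0122] w 0.479 gf 40.4 F [-0.8  0.1  6.2] j [ 0.62  0.35 -0.44  0.78  0.    1.05] yaw_y 65.04 toolz [ 0.001  0.001 -1.   ]
shift [-5.8   -8.974 -1.703]
turn [1.000e-02 1.000e-03 5.387e+00]
```

send_rows:
  rows: [0,0,-1,0,0,0,1,0,0,-1,0,0,0,1,0,0,-1,0,0,0,1,-0.445,-0.69,0,0,0,0,1,-0.445,-0.69,0,0,0,0,1,-0.445,-0.69,0,0,0,0,1,-0.445,-0.69,0,0,0,0,1,-0.445,-0.69,0,0,0,0,1,-0.445,-0.69,0,0,0,0,1,-0.445,-0.69,0,0,0,0,1,-0.445,-0.69,0,0,0,0,1,-0.445,-0.69,0,0,0,0,1,-0.445,-0.69,0,0,0,0,1,-0.445,-0.69,0,0,0,0,1,-0.445,-0.69,0,0,0,0,1,-0.445,-0.69,0,0,0,0,1,0,0,0,0,0,0.9,1,0,0,0,0,0,0.9,1,0,0,0,0,0,0.9,1]

```text
clock: 22.7
ee_pos: [0.4601, -0.1388, 0.1317]
ee_rot: [[-0.683, 0.73, 0.001], [0.73, 0.683, -0.0], [-0.0, 0.0, -1.0]]
ft_force: [-0.2, 0.0, -1.3]
width: 0.482
gripper_force: 41.2
```

```bash
python3 d.py .4615 -.1383 .08 21.94
```

```text
t 22.7 pos [ 0.4601 -0.1388  0.1317] w 0.482 gf 41.2 F [-0.2  0.  -1.3] j [-0.29  0.22 -0.29  1.07  0.    0.53] yaw_y 43.1 toolz [ 0.001 -0.    -1.   ]
shift [-0.014  0.033  1.294]
turn [0.003 0.003 2.645]
```

send_rows:
  rows: [0,0,0.3,0,0,0.88,1,0,0,0.4,0,0,0.88,1,0,0,0.4,0,0,0.88,1,0,0,0.4,0,0,0,1,0,0,0.2,0,0,0,1,0,0,0,0,0,0,1,0,0,0,0,0,0,1]

```text
clock: 23.4
ee_pos: [0.4604, -0.1385, 0.064]
ee_rot: [[-0.38, 0.925, 0.001], [0.925, 0.38, -0.0], [-0.0, 0.0, -1.0]]
ft_force: [0.8, -0.2, -1.0]
width: 0.479
gripper_force: 41.2
```

```bash
python3 d.py .4615 -.1383 .036 21.94
```

```text
t 23.4 pos [ 0.4604 -0.1385  0.064 ] w 0.479 gf 41.2 F [ 0.8 -0.2 -1. ] j [-0.29  0.27 -0.4   0.9   0.    0.89] yaw_y 22.34 toolz [ 0.001 -0.    -1.   ]
shift [-0.006  0.028  0.7  ]
turn [0.004 0.003 0.049]
```

send_rows:
  rows: [0,0.025,0.15,0,0,0.05,1,0,0,0.15,0,0,0,1,0,0,0.12,0,0,0,1,0,0,0.07,0,0,0,1,0,0,0.07,0,0,0,1,0,0,0,0,0,0,1]

```text
clock: 24.0
ee_pos: [0.4608, -0.138, 0.0405]
ee_rot: [[-0.373, 0.928, -0.001], [0.928, 0.373, 0.0], [0.0, -0.0, -1.0]]
ft_force: [0.3, -0.9, 0.4]
width: 0.488
gripper_force: 41.2
```

```bash
python3 d.py .4615 -.1383 .034 21.94
```

```text
t 24.0 pos [ 0.4608 -0.138   0.0405] w 0.488 gf 41.2 F [ 0.3 -0.9  0.4] j [-0.29  0.3  -0.43  0.84 -0.    0.9 ] yaw_y 21.91 toolz [-0.001  0.    -1.   ]
shift [-0.015  0.014  0.164]
turn [-0.003 -0.002 -0.004]
```

send_rows:
  rows: [0,0.01,0.06,0,0,0,1,0,0,0.06,0,0,0,1,0,0,0.04,0,0,0,1,0,0,0,0,0,0,1]

```text
clock: 24.4
ee_pos: [0.4612, -0.1378, 0.0343]
ee_rot: [[-0.373, 0.928, -0.0], [0.928, 0.373, 0.0], [0.0, -0.0, -1.0]]
ft_force: [-0.4, 0.4, 0.5]
width: 0.482
gripper_force: 41.2
```

```bash
python3 d.py .4615 -.1383 .034 21.94
```

```text
t 24.4 pos [ 0.4612 -0.1378  0.0343] w 0.482 gf 41.2 F [-0.4  0.4  0.5] j [-0.29  0.31 -0.44  0.83  0.    0.9 ] yaw_y 21.91 toolz [-0.  0. -1.]
shift [-0.014  0.002  0.007]
turn [-0.002 -0.002 -0.003]
```

Free of force; release, lift, shut and press.

send_rows:
  rows: [0,0,0,0,0,0,0,0,0,0,0,0,0,-0.3,0,0,0,0,0,0,-0.5,0,0,-0.5,0,0,0,-0.5,0,0,-0.5,0,0,0,1,0,0,0,0,0,0,1,0,0,0,0,0,0,1,0,0,0,0,0,0,1,0,0,0,0,0,0,1,0,0,0,0,0,0,1,0,0,0.4,0,0,0,1,0,0,0.3,0,0,0,1,0,0,0.2,0,0,0,1,0,0,0.08,0,0,0,1,0,0,0,0,0,0,1]

```text
clock: 25.9
ee_pos: [0.4611, -0.1378, 0.0349]
ee_rot: [[-0.373, 0.928, -0.001], [0.928, 0.373, 0.0], [0.001, -0.001, -1.0]]
ft_force: [0.9, 0.2, 0.3]
width: -0.001
gripper_force: 0.0
```

```bash
python3 d.py .4615 -.1383 .034 21.94
```

```text
t 25.9 pos [ 0.4611 -0.1378  0.0349] w -0.001 gf 0.0 F [0.9 0.2 0.3] j [-0.29  0.31 -0.43  0.83  0.    0.9 ] yaw_y 21.91 toolz [-0.001  0.    -1.   ]
shift [-0.017  0.005  0.023]
turn [-0.005 -0.004 -0.003]
```

send_rows:
  rows: [0,0,0.03,0,0,0,1,0,0,0.03,0,0,0,1,0,0,0,0,0,0,1]

```text
clock: 26.2
ee_pos: [0.4618, -0.138, 0.034]
ee_rot: [[-0.373, 0.928, 0.001], [0.928, 0.373, -0.0], [-0.001, 0.001, -1.0]]
ft_force: [-6.1, 1.3, 16.4]
width: 0.001
gripper_force: 8.2
```

send_rows:
  rows: [0,0,-0.6,0,0,0,1,0,0,-1,0,0,0,1,0,0,-1,0,0,0,1,0.8,0,0,0,0,0,1,0.8,0,0,0,0,0,1,0.8,0,0,0,0,0,1,0.8,0,0,0,0,0,1,0.8,0,0,0,0,0,1,0.8,0,0,0,0,0,1,0.8,0,0,0,0,0,1,0.8,0,0,0,0,0,1,0,0,0,0,0,0,1]

```text
clock: 27.4
ee_pos: [0.3649, 0.1021, 0.1373]
ee_rot: [[-0.376, 0.927, 0.001], [0.927, 0.376, 0.001], [0.001, 0.001, -1.0]]
ft_force: [-0.0, 0.0, 1.0]
width: 0.001
gripper_force: 0.0
```

```bash
python3 d.py; python3 - <<'E'
from h import *
t,s=live("top"),live("side")
W=np.hstack([crop(t.im,170,80,260,200,1.54)[:300,:400],crop(s.im,265,210,133,100,3)[:300,:399]]);cv2.imwrite("pics/end.png",W)
E
```

```text
t 27.4 pos [0.3649 0.1021 0.1373] w 0.001 gf 0.0 F [-0.  0.  1.] j [ 0.27  0.01 -0.51  1.05  0.    1.46] yaw_y 22.1 toolz [ 0.001  0.001 -1.   ]
```

View pics/end.png

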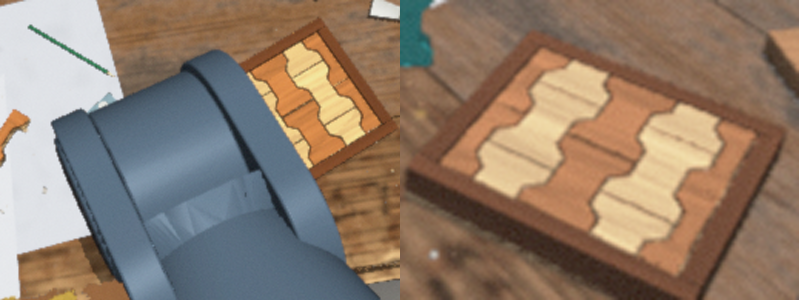

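The side view (right half) shows both blocks flush and the pattern complete, with short block at about (515,170) and bone at about (560,210). The arm is clear of everything.

```bash
python3 -c "
from rig import ctrl;print(ctrl.job_done())"
```

```text
the job is handed in; nothing more can be done
None
```

The panel is finished: the bone block was laid down and fitted first, then the short block. Both are finished face up, and pressing each one stopped firmly at the rim's height (34 mm). I handed the job in at about 27 s with the arm clear, and never gripped or aimed at the spare block, bottle or resin block, though I took no final picture of the bottle.

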